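Put the stapler, hole punch and jar back in their own places

ROBOT

A 7-joint arm with a two-finger parallel gripper is mounted at the origin on the work surface. World frame = base frame: x ahead of the robot, y to its left, z up, the work surface at z = 0. Lengths are in m, angles in rad, forces in N, time in s.
With the tool pointing down it reaches from about 0.425 to 0.825 m from the base axis. Payload 3.6 kg.
Tool frame: the origin (TCP) lies where the fingers leave the gripper's body, on its centre line; the fingertips stand 73 mm ahead of it and the grasp point (between the pads) lies 54 mm ahead of it; x points along the fingers, y is the direction in which the jaws open and shut, and the axes are right-handed (so a half turn about x gives the same grasp; the last joint's range is limited). The gripper opens to 85 mm and grips with 20 to 120 N. Pads are 22 mm wide; open, the fingers measure 114 mm over their backs; the gripper's body (76 mm by 85 mm) begins 54 mm behind the grasp point. The pads swing forward as they close: fully open they stand 13 mm farther back than shut.
Start: joints at [-1.147, 0.615, -0.013, 1.423, 0.008, 1.103, -0.04], TCP at [0.283, 0.585, 0.304] pointing down, gripper open.
Joint ranges: [-3.12, 3.12], [-0.3, 2.06], [-1.34, 1.32], [0.26, 2.42], [-1.36, 4.5], [0.01, 1.98], [-2.84, 2.84]. Speed limits (rad/s): [2.79, 2.79, 3.14, 3.14, 3.14, 3.14, 3.14].

INTERFACE

Orientations are given as a unit quaternion [x, y, z, w].
In Python, from station import arm, snapshot, camera_info, ticket gives the robot as it stands. Calls block until the motion is done:
- arm.movep(position, orientation): joint-space move of the TCP to a pose.
- arm.line_to(position, velocity=0.15, ori=None): straight line of the TCP; ori=None keeps the orientation; velocity is the mean speed in m/s.
- arm.move_j(angles): joint-space move.
- arm.move_gripper(opening, effort=None): opening from 0.0 (shut) to 1.0 (fully open); effort is the grip in N (None keeps the last); returns when the fingers have stopped.
- arm.pause(seconds).
- arm.ik(position, orientation): joint angles nearest the present ones, or None.
- snapshot(name): name is "scene" or "top" or "wrist"; returns the picture (420x560x3 uint8, blue, green, red); there is no depth.
- camera_info(name): a dict with "fx", "fy", "cx", "cy" (pixels), "dist_coeffs" ([k1, k2, p1, p2, k3] as OpenCV has them; the pictures are not rectified), "R" (3x3) and "t" (3): a world point X has camera coordinates R X + t; the wrist camera has in their place "T_tool_cam" (4x4, takes a point from camera to tool coordinates, whose origin is the TCP and whose axes are the tool frame's). Camera axes: x right, y down, z forward; pixel columns grow to the right and rows downward; lengths in m; the calibration is good to about 2 mm. A picture is of the moment at which its call begins: read the wrist's pose just before it. camera_info takes no time and is no camera call.
A pose or a line that the arm cannot do raises arm.MotionError and nothing moves.
- ticket.finish_job(): hands the job in, once; it reports no verdict.
Readings, each from a call of its own:
- arm.read_time(): time.
- arm.read_joint_positions(): joint angles.
- arm.read_dq(): joint speeds.
- arm.read_effort(): joint torques, N m.
- arm.read_tool_pos(): TCP position.
- arm.read_eef_rot(): TCP orientation.
- arm.read_ft_force(): force on the tool from outside, world axes, zero at the start.
- arm.read_wrist_torque(): the same for the moment, N m.
- arm.read_opening(): opening from 0.0 (shut) to 1.0 (fully open).
Only numpy, scipy, OpenCV 4.12 (cv2) and the standard library are available. Lean on these libraries where they do the work, as an engineer would, in place of code of your own. Each camera call takes 0.05 s, during which the arm holds its last target. There are 200 camera calls.

TASK

The stapler, the hole punch and the glass jar have been left in one another's places: the stapler belongs lying lengthwise in the long narrow tray, the hole punch flat and lengthwise in the short wide tray, and the jar upright in the middle of the round cork coaster. Put each one back in its own place, using the empty drawing pad to park things on the way; the pencil cup crowds the stapler, so lift it aside and at the end see that it stands upright in the middle of its round felt mat again. Do not drop or tip the glass jar or the ceramic cup, do not disturb the glue stick that stands among them, and leave everything standing free and still.

Things in the scene. Friction and masses are not known exactly. Their poses are not given: they have to be found in the camera images.
- stapler: purple plastic stapler, 121 mm long (its own x, nose to -x), 34 mm wide (y), 51 mm high; origin at the centre of its underside, z up. Flat parallel sides 34 mm apart between 28 and 46 mm above the underside: grip there, across y, at the middle of its length. About 180 g. At the start it lies on the coaster, its length along the coaster's x to within 0.15 rad
- punch: small steel two-hole punch on a black base 90 mm long (its own x) by 48 mm wide (y), 51 mm high; origin at the centre of its underside, z up. Between its two punch heads (x = -35 and +35 mm) sits the steel lever, 50 mm long (x), 40 mm wide (y), sides upright 30 to 44 mm above the underside: grip there, across y. About 250 g. At the start it lies lengthwise in the long tray
- jar: clear glass jar of wooden beads with an aluminium twist cap, upright round body of 58 mm diameter up to 66 mm, cap of 54 mm diameter from 74 to 92 mm (top); origin at the centre of its underside, z up. Grip the glass 45 to 60 mm up, from any side. About 240 g. At the start it stands in the short tray
- cup: white ceramic pencil cup with three pencil stubs, round, 62 mm diameter at the foot and 64 mm at the rim, 100 mm high, stubs at most 3 mm above the rim; origin at the centre of its underside, z up. Grip it from outside 60 to 85 mm up, from any side. About 250 g. At the start it stands on its felt mat, close beside the stapler's long side, so that a wide gripper cannot come down over the stapler
- long_tray: long narrow plywood tray, fixed, 154 mm (its own x) by 70 mm (y) outside, walls 4 mm thick, rim 12 mm above the desk, inner floor 4 mm above the desk; origin at the centre of its underside. The stapler's own place (either way round)
- short_tray: short wide plywood tray, fixed, 116 mm (its own x) by 80 mm (y) outside, walls 4 mm thick, rim 12 mm above the desk, inner floor 4 mm above the desk; origin at the centre of its underside. The punch's own place (either way round)
- coaster: round cork coaster, fixed, 100 mm diameter, 5 mm thick; origin at the centre of its underside. The jar's own place
- cup_mat: round grey felt mat, fixed, 84 mm diameter, 4 mm thick, beside the coaster; origin at the centre of its underside. The cup's own place
- pad: empty spiral drawing pad, fixed, 190 mm (its own x) by 110 mm (y), top 6 mm above the desk; origin at the centre of its underside. Free spot: the jar and the cup fit on it side by side, 48 mm either side of its middle along x
- glue: white glue stick standing upright on the desk between the places, 23 mm diameter, 85 mm high, loose (35 g); origin at the centre of its underside. It must stay as it is. The other bystanders near the places (eraser, sharpener, ruler, tape roll, toy car) are all under 35 mm high and none lies on a place or on the pad
Mind the look-alikes: they are no part of the job. Leave any blue or yellow look-alike of the cup alone.

How it is judged:
At the end, for the whole second after the job is handed in: Stapler flat and lengthwise (0.26 rad) in the long tray, within 21 mm of its middle; punch flat and lengthwise (0.3 rad) in the short tray, within 18 mm; jar upright on the coaster within 15 mm of its middle; cup upright on its felt mat within 12 mm; all four at rest (horizontal distance between stapler and long_tray below 0.021 m and angle between the x axis of stapler and the x axis of long_tray, either way round below 0.26 rad and z of stapler in the frame of long_tray below 0.008 m and angle between each of stapler, punch, jar, cup's own z axis and vertical below 0.06 rad and horizontal distance between punch and short_tray below 0.018 m and angle between the x axis of punch and the x axis of short_tray, either way round below 0.3 rad and z of punch in the frame of short_tray below 0.008 m and horizontal distance between jar and coaster below 0.015 m and z of jar in the frame of coaster below 0.009 m and horizontal distance between cup and cup_mat below 0.012 m and z of cup in the frame of cup_mat below 0.008 m and linear speed of each of stapler, punch, jar, cup below 0.02 m/s); the robot touches nothing.
It fails at once if the jar is tipped by more than about 35 degrees (angle between jar's own z axis and vertical above 0.6 rad).
It fails at once if the cup is tipped by more than about 35 degrees (angle between cup's own z axis and vertical above 0.6 rad).
It fails at once if the jar is dropped (falls free of the fingers at more than 0.5 m/s, about 13 mm of fall) (contact force between the fingers and jar below 0.05 N and linear speed of jar above 0.5 m/s).
It fails at once if the cup is dropped (falls free of the fingers at more than 0.5 m/s, about 13 mm of fall) (contact force between the fingers and cup below 0.05 N and linear speed of cup above 0.5 m/s).
It fails at once if the glue stick is knocked over or shifted by more than 20 mm (angle between glue's own z axis and vertical above 0.5 rad or distance of glue from where it was at the start of the episode above 0.02 m).
It also fails if it takes over 136 s, if anything falls off the work surface, if the arm or the gripper's body presses on something with over 40 N, if the wrist force passes 120 N, or if a joint passes its speed limit or range.

## Working session

There is one attempt and no reset: what is moved stays moved. The work goes in short steps, each a Python script; the robot and the scene stay as the last script left them, time stands still between calls to the robot, and variables do not carry over. Pictures are saved under pics/ and viewed, about 12 in all and at most 16, crops included, and the job is handed in when it is done.

```bash
ls; mkdir -p pics; python3 - <<'E'
from station import arm, snapshot, camera_info
import cv2
for n in("scene","top"):
    cv2.imwrite(f"pics/{n}0.png",snapshot(n)); print(n,camera_info(n))
print(camera_info("wrist")); print(arm.read_time(),arm.read_tool_pos(),arm.read_eef_rot(),arm.read_opening())
E
```

```text
pics
scene {'fx': 498.8992891635631, 'fy': 498.8992891635631, 'cx': 282.9770138045201, 'cy': 213.24719622146176, 'dist_coeffs': array([-0.06981017,  0.        ,  0.        ,  0.        ,  0.        ]), 'R': array([[-0.64357316,  0.76516714, -0.01824359],
       [ 0.4634347 ,  0.37059829, -0.80491315],
       [-0.60913205, -0.52647522, -0.59311212]]), 't': array([ 0.27964514, -0.21589142,  1.26341631])}
top {'fx': 484.4720623745636, 'fy': 484.4720623745636, 'cx': 286.134029959449, 'cy': 207.6818128612738, 'dist_coeffs': array([-0.0550997,  0.       ,  0.       ,  0.       ,  0.       ]), 'R': array([[-0.02427564, -0.99965152,  0.01036992],
       [-0.99675611,  0.02340654, -0.07700249],
       [ 0.07673293, -0.01220557, -0.99697697]]), 't': array([0.05754225, 0.48445944, 1.02506548])}
{'fx': 316.08445617604053, 'fy': 316.08445617604053, 'cx': 280.7389378219177, 'cy': 210.62373573739052, 'dist_coeffs': array([-0.01939073,  0.        ,  0.        ,  0.        ,  0.        ]), 'T_tool_cam': array([[-1.93326121e-03, -2.73732609e-01,  9.61803889e-01,
        -7.02698945e-02],
       [ 9.99998119e-01, -6.79354387e-04,  1.81668648e-03,
        -6.12391979e-04],
       [ 1.56119362e-04,  9.61805592e-01,  2.73733407e-01,
        -6.87174834e-02],
       [ 0.00000000e+00,  0.00000000e+00,  0.00000000e+00,
         1.00000000e+00]])}
0.1 [0.28237154 0.58489784 0.30285181] [ 0.15685417  0.68947844 -0.15845947  0.68913485] 0.9942005955063611
```

View pics/top0.png

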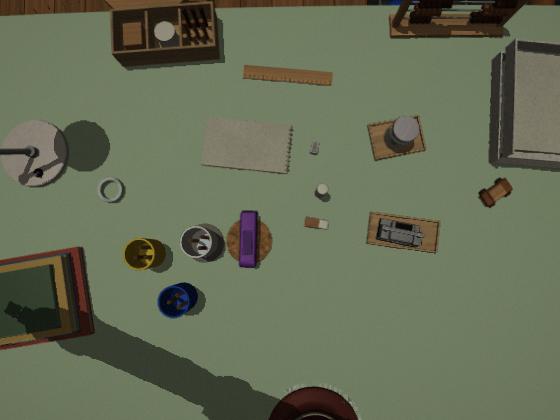

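View pics/scene0.png

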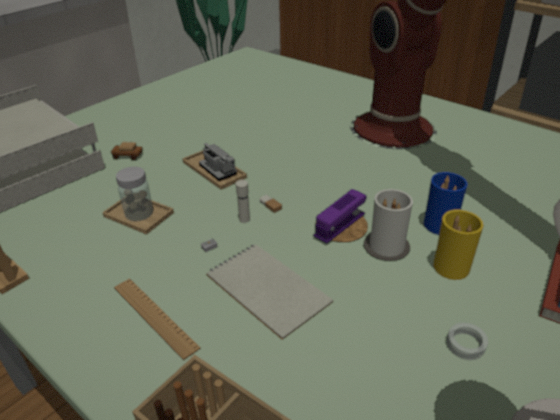

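The white cup with pencils at top (200,242) stands on the grey mat, right beside the purple stapler (249,240). The yellow cup (143,253) and blue cup (177,301) are look-alikes. The jar is at (405,130) in the short tray, the punch at (400,233) in the long tray, the pad at (247,146) and the glue at (322,190). I'll confirm with an enlarged crop and sample some colours.

```bash
python3 - <<'E'
import cv2,numpy as np
im=cv2.imread("pics/top0.png"); h=cv2.cvtColor(im,cv2.COLOR_BGR2HSV)
for n,(u,v) in dict(tray=(378,240),tray2=(430,220),stray=(375,150),desk=(330,300),desk2=(220,200),cork=(268,240),pad=(240,140),mat=(219,250),staple=(249,240),lever=(398,229),cuprim=(186,236)).items(): print(n,h[v,u])
a=cv2.resize(im[105:325,120:310],None,fx=3.0,fy=2.7,interpolation=cv2.INTER_CUBIC)
a=cv2.resize(im[195:320,120:290],None,fx=3,fy=3,interpolation=cv2.INTER_CUBIC)
b=cv2.resize(im[110:260,355:445],None,fx=2.5,fy=2.5,interpolation=cv2.INTER_CUBIC)
c=np.zeros((375,800,3),np.uint8);c[:a.shape[0],:510]=a;c[:b.shape[0],520:520+b.shape[1]]=b
cv2.imwrite("pics/crop1.png",cv2.convertScaleAbs(c,alpha=1.6))
E
```

```text
tray [ 17 120 115]
tray2 [ 17 115 115]
stray [ 17 123 114]
desk [ 43  57 126]
desk2 [ 44  52 128]
cork [ 14 150 100]
pad [ 22  44 127]
mat [30 35 29]
staple [138 126  77]
lever [23 10 99]
cuprim [21 41 44]
```

View pics/crop1.png

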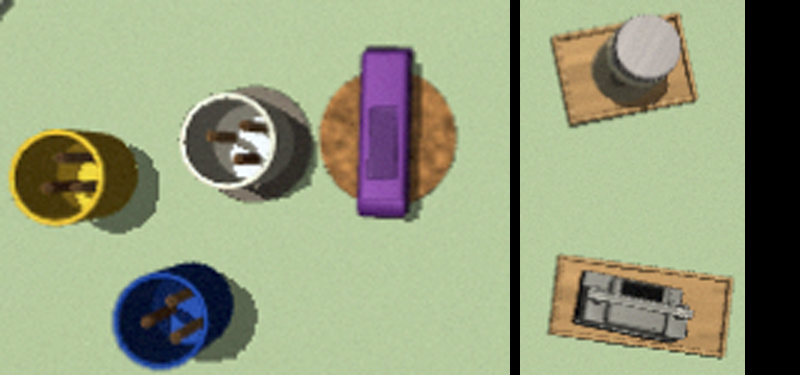

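The crop confirms the targets: white cup with its rim centred near (196,241), yellow at (140,254) and blue at (173,300). Next I measure all of them from the top view.

```bash
cat > h.py <<'E'
import cv2,numpy as np
from scipy.spatial.transform import Rotation as Rot
def cast(ci,px,z):
    K=np.array([[ci["fx"],0,ci["cx"]],[0,ci["fy"],ci["cy"]],[0,0,1]])
    n=cv2.undistortPoints(np.float64(px).reshape(-1,1,2),K,np.float64(ci["dist_coeffs"])).reshape(-1,2)
    d=np.c_[n,np.ones(len(n))]@ci["R"]; c=-ci["R"].T@ci["t"]
    return (c+d*((z-c[2])/d[:,2])[:,None])[:,:2]
def mask(im,lo,hi,roi):
    u0,v0,u1,v1=roi; m=cv2.inRange(cv2.cvtColor(im,cv2.COLOR_BGR2HSV),lo,hi)
    r=np.zeros_like(m); r[v0:v1,u0:u1]=m[v0:v1,u0:u1]
    return cv2.morphologyEx(r,cv2.MORPH_OPEN,np.ones((3,3),np.uint8))
def pts(m,big=True):
    c,_=cv2.findContours(m,cv2.RETR_EXTERNAL,cv2.CHAIN_APPROX_NONE)
    return max(c,key=cv2.contourArea).reshape(-1,2) if big else np.vstack(c).reshape(-1,2)
def rect(ci,p,z):
    """centre, length, width, yaw of long side"""
    (c,(w,h),a)=cv2.minAreaRect((cast(ci,p,z)*1000).astype(np.float32))
    a=np.radians(a+(90 if h>w else 0)); a=(a+np.pi/2)%np.pi-np.pi/2
    return np.array(c)/1000,max(w,h),min(w,h),a
def circ(ci,p,z):
    (c,r)=cv2.minEnclosingCircle((cast(ci,p,z)*1000).astype(np.float32)); return np.array(c)/1000,r
def q(yaw):
    """tool x down, tool y (jaws) at world angle yaw"""
    x=np.array([0,0,-1.]);y=np.array([np.cos(yaw),np.sin(yaw),0]);return Rot.from_matrix(np.c_[x,y,np.cross(x,y)]).as_quat()
E
python3 - <<'E'
from h import *
from station import camera_info,arm
im=cv2.imread("pics/top0.png");ci=camera_info("top")
ply=((10,90,70),(22,200,200))
for n,lo,hi,roi,z,b in [("long",*ply,(355,200,450,265),.012,0),("short",*ply,(355,105,435,165),.012,0),("stapler",(125,60,20),(160,255,255),(225,195,275,285),.05,1),("pad",(15,25,70),(30,70,200),(195,105,300,180),.006,1),("punch",(0,0,0),(179,70,130),(372,217,430,248),.03,0)]:
    print(n,*rect(ci,pts(mask(im,lo,hi,roi),b),z))
print("coaster",*circ(ci,pts(mask(im,(5,110,50),(20,255,200),(220,210,280,270)),0),.005))
# cup rim: bright pale ring; jar cap grey
hs=cv2.cvtColor(im,cv2.COLOR_BGR2HSV); print(hs[241,175:220].tolist()); print(hs[128,380:425].tolist())
print("glue",cast(ci,[(322,190)],.08),"eraser",cast(ci,[(316,223)],.0),"yellow",cast(ci,[(140,254)],.1),"blue",cast(ci,[(173,300)],.1))
print("cup",cast(ci,[(196.3,241.3)],.104),"jarcap",cast(ci,[(355+126/2.5+50*0,110+46/2.5)],.096))
print(q(0),q(np.pi/2),Rot.from_quat(arm.read_eef_rot()).as_matrix())
E
```

```text
long [ 0.42813022 -0.20459309] 148.98680114746094 69.61271667480469 1.4129521005664452
short [ 0.63685846 -0.1985631 ] 109.94284057617188 79.98744201660156 -1.3931853865865773
stapler [0.42115381 0.12743893] 114.78338623046875 34.76755905151367 -0.04458611033788884
pad [0.62766034 0.13014388] 188.50341796875 107.83948516845703 1.446261321584502
punch [ 0.42518347 -0.18999052] 110.02486419677734 59.595184326171875 1.5465475792794523
coaster [0.41750461 0.12871762] 49.12474060058594
[[44, 53, 125], [44, 54, 127], [42, 54, 128], [44, 54, 128], [44, 57, 99], [32, 22, 150], [24, 31, 116], [26, 41, 44], [20, 35, 44], [30, 18, 43], [30, 30, 43], [30, 23, 45], [30, 25, 41], [21, 53, 48], [16, 139, 77], [15, 146, 54], [14, 148, 50], [16, 153, 35], [15, 165, 34], [14, 124, 35], [18, 159, 32], [15, 146, 35], [13, 135, 34], [21, 108, 40], [25, 44, 69], [20, 17, 92], [30, 10, 106], [96, 8, 157], [95, 10, 157], [95, 10, 157], [99, 11, 159], [99, 11, 158], [96, 8, 159], [99, 11, 157], [83, 7, 147], [33, 19, 144], [42, 24, 139], [21, 43, 42], [24, 30, 42], [30, 35, 44], [35, 37, 41], [25, 36, 42], [
[... 453 characters left out ...]
 121], [15, 17, 120], [13, 19, 123], [15, 17, 118], [18, 22, 117], [17, 16, 115], [13, 16, 115], [11, 18, 116], [17, 16, 114], [13, 16, 114], [17, 20, 114], [17, 17, 108], [17, 73, 66], [17, 118, 112], [21, 93, 112], [45, 60, 127], [44, 57, 125], [43, 56, 124]]
glue [[ 0.51530599 -0.02710823]] eraser [[ 0.45196208 -0.01879695]] yellow [[0.39446384 0.33774172]] blue [[0.30309212 0.27318301]]
cup [[0.41696701 0.22523164]] jarcap [[ 0.63570918 -0.19953761]]
[ 0.5  0.5 -0.5  0.5] [ 2.16489014e-17  7.07106781e-01 -2.16489014e-17  7.07106781e-01] [[-9.79847493e-04  4.34695014e-01  9.00577195e-01]
 [-2.10475006e-03  9.00574736e-01 -4.34696117e-01]
 [-9.99997305e-01 -2.32142580e-03  3.24984582e-05]]
```

```bash
cat >> h.py <<'E'
from station import arm,snapshot,camera_info
HI=.27
def pose(xy,z,yaw):
    now=arm.read_joint_positions(); best=None
    for y in (yaw,yaw+np.pi):
        j=arm.ik([*xy,z],q(y))
        if j is not None:
            c=np.abs(np.array(j)-now).max()
            if best is None or c<best[0]: best=(c,q(y))
    return best[1]
def hover(xy,yaw,z=HI):
    arm.movep([*xy,z],pose(xy,z,yaw))
def pick(xy,yaw,sup,g,effort=50,z=HI):
    hover(xy,yaw,z); arm.line_to([*xy,sup+g+.054],.15)
    arm.move_gripper(0,effort); o=arm.read_opening(); arm.line_to([*xy,z],.15)
    print("grip",round(o,3),"after lift",round(arm.read_opening(),3),"fz",arm.read_ft_force()[2],"t",arm.read_time())
def place(xy,yaw,sup,g,z=HI,up=.0015,op=1.0):
    hover(xy,yaw,z); p=sup+g+.054
    arm.line_to([*xy,p+.03],.2); arm.line_to([*xy,p+up],.05); arm.pause(.2); f=arm.read_ft_force()[2]
    arm.move_gripper(op); arm.line_to([*xy,z],.2); print("placed fz",f,"t",arm.read_time())
def wcam():
    """wrist snapshot with its camera as a world camera"""
    T=np.eye(4);T[:3,:3]=Rot.from_quat(arm.read_eef_rot()).as_matrix();T[:3,3]=arm.read_tool_pos()
    ci=camera_info("wrist"); W=np.linalg.inv(T@ci["T_tool_cam"]); ci["R"]=W[:3,:3];ci["t"]=W[:3,3]
    return snapshot("wrist"),ci
E
python3 - <<'E'
from h import *
import pickle
t=arm.read_time()
hover((.417,.225),0); print(arm.read_time()-t,arm.read_joint_positions(),arm.read_ft_force())
im,ci=wcam(); cv2.imwrite("pics/w1.png",im); pickle.dump(ci,open("w1.pkl","wb"))
E
```

```text
1.4333 [-0.75595565  0.40005546  0.29444663  1.9658269  -0.16003195  0.79664408
 -0.36802049] [0.32517178 1.20441542 0.04631924]
```

View pics/w1.png

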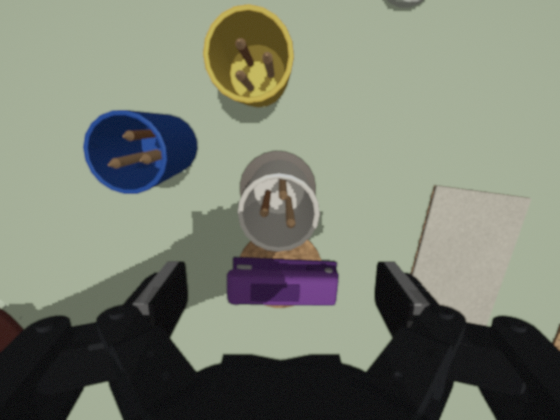

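The wrist view shows the white cup's rim centred at (279,212), the purple stapler at (282,282), and blue and yellow farther off. I'll cross-check its position and then pick it.

```bash
python3 - <<'E'
from h import *
import pickle
ci=pickle.load(open("w1.pkl","rb"))
c=cast(ci,[(279,212)],.104)[0]; print("cup wrist",c, "stapler",cast(ci,[(282,282)],.05))
im=cv2.imread("pics/w1.png"); print("stapler",*rect(ci,pts(mask(im,(125,60,20),(160,255,255),(200,240,360,320))),.05))
xy=(c+np.array([.417,.225]))/2
assert np.linalg.norm(c-[.417,.225])<.008
pick(xy,0,.004,.072)
cv2.imwrite("pics/w2.png",snapshot("wrist"));cv2.imwrite("pics/t2.png",snapshot("top"))
E
```

```text
cup wrist [0.41621646 0.22764704] stapler [[0.4192527  0.13797181]]
stapler [0.4192561  0.13782768] 112.45645904541016 51.86518859863281 -0.03128748227652345
grip 0.723 after lift 0.725 fz -2.56969183871323 t 4.3417
```

```bash
python3 - <<'E'
from h import *
place((.634,.178),0,.006,.072)
hover((.6357,-.1995),0); im,ci=wcam(); cv2.imwrite("pics/w3.png",im)
t=snapshot("top"); cv2.imwrite("pics/t3.png",t)
c=pts(mask(im,(0,0,90),(25,45,255),(190,120,370,290))); print(len(c),c.min(0),c.max(0))
import pickle; pickle.dump(ci,open("w3.pkl","wb"))
cv2.imwrite("pics/v3.png",np.hstack([cv2.resize(im[80:330,130:430],(480,400)),t[100:300,130:300].repeat(2,0).repeat(2,1)[:400,:320]]))
E
```

```text
placed fz -2.531028556272876 t 8.1417
235 [247 173] [312 240]
```

View pics/v3.png

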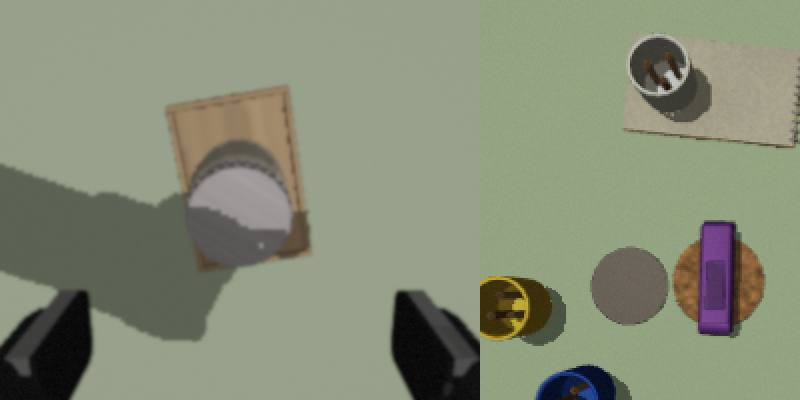

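The cup stands upright on the pad and the mat is fully visible at about (205,243) in the top view. The jar cap is centred near (279,215) in the wrist view.

```bash
python3 - <<'E'
from h import *
import pickle
ci=pickle.load(open("w3.pkl","rb")); c=cast(ci,[(279.4,215)],.096)[0]; print("jar",c)
t=cv2.imread("pics/t3.png");ct=camera_info("top")
h=cv2.cvtColor(t,cv2.COLOR_BGR2HSV); print(h[243,205],h[240,215])
v=h[243,205].astype(int)
p=pts(mask(t,(0,0,60),(40,v[1]+18,115),(180,218,230,268)),0)
print("mat",*circ(ct,p,.004),len(p))
xy=(c+np.array([.6357,-.1995]))/2
assert np.linalg.norm(c-xy)<.006
pick(xy,0,.004,.052)
place((.6217,.0825),0,.006,.052)
hover((.426,-.197),1.413); im,ci=wcam(); cv2.imwrite("pics/w4.png",im);pickle.dump(ci,open("w4.pkl","wb"))
cv2.imwrite("pics/t4.png",snapshot("top"))
hw=cv2.resize(im[80:330,130:430],(480,400)); cv2.imwrite("pics/v4.png",np.hstack([hw,cv2.imread("pics/t4.png")[95:255,200:328].repeat(2,0).repeat(2,1)[:320,:256].copy() if 0 else cv2.resize(cv2.imread("pics/t4.png")[90:290,190:350],(320,400))]))
E
```

```text
jar [ 0.63605768 -0.20046483]
[ 18  42 108] [ 21  39 104]Traceback (most recent call last):
  File "<stdin>", line 7, in <module>
  File "h.py", line 9, in mask
    u0,v0,u1,v1=roi; m=cv2.inRange(cv2.cvtColor(im,cv2.COLOR_BGR2HSV),lo,hi)
                       ~~~~~~~~~~~^^^^^^^^^^^^^^^^^^^^^^^^^^^^^^^^^^^^^^^^^^
cv2.error: OpenCV(4.12.0) :-1: error: (-5:Bad argument) in function 'inRange'
> Overload resolution failed:
>  - upperb is not a numerical tuple
>  - Expected Ptr<cv::UMat> for argument 'upperb'
```

```bash
python3 - <<'E'
from h import *
import pickle
c=np.array([.63606,-.20046])
t=cv2.imread("pics/t3.png");ct=camera_info("top")
p=pts(mask(t,(0,0,60),(33,70,125),(180,218,230,268)))
print("mat",*circ(ct,p,.004),len(p))
xy=(c+np.array([.6357,-.1995]))/2
pick(xy,0,.004,.052)
place((.6217,.0825),0,.006,.052)
hover((.426,-.197),1.413); im,ci=wcam(); cv2.imwrite("pics/w4.png",im);pickle.dump(ci,open("w4.pkl","wb"))
t=snapshot("top");cv2.imwrite("pics/t4.png",t)
cv2.imwrite("pics/v4.png",np.hstack([cv2.resize(im[80:330,130:430],(480,400)),cv2.resize(t[90:290,190:350],(320,400))]))
print("short",*rect(ct,pts(mask(t,(10,90,70),(22,200,200),(355,105,435,165)),0),.012))
E
```

```text
mat [0.41481351 0.22558424] 41.31113815307617 105
grip 0.661 after lift 0.663 fz -1.9199965167459554 t 12.7083
placed fz 1.3662907159304734 t 16.85
short [ 0.63704822 -0.20085912] 115.48021697998047 80.41840362548828 -1.3933646506174533
```

View pics/v4.png

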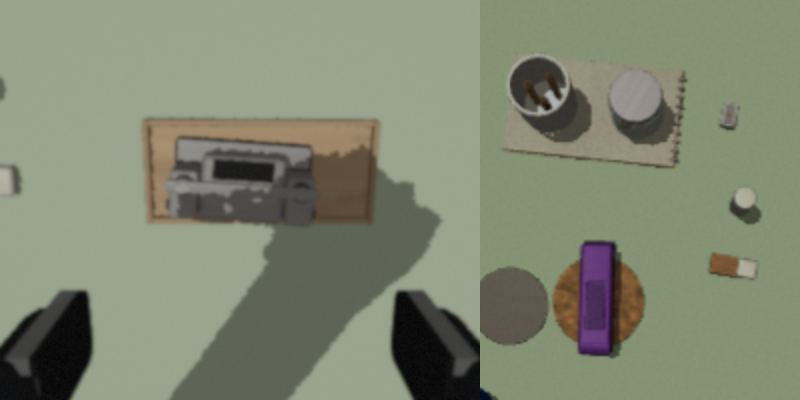

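Both jar and cup stand upright on the pad. The punch lies toward the +y end of the long tray, its lever centred near wrist pixel (281,197). Next I turn the jaws across it and move it.

```bash
python3 - <<'E'
from h import *
import pickle
ci=pickle.load(open("w4.pkl","rb")); c=cast(ci,[(281.3,196.9)],.048)[0]; print("punch",c, cast(camera_info("top"),[(355+635/2.5-520/2.5,110+298/2.5)],.045))
pick(c,-.20,.004,.036,60)
S=np.array([.637,-.2005]); place(S,.178,.004,.036)
im,ci=wcam(); 
hover((.42,.13),1.53); w,cw=wcam(); cv2.imwrite("pics/w5.png",w)
t=snapshot("top");cv2.imwrite("pics/t5.png",t)
cv2.imwrite("pics/v5.png",np.hstack([cv2.resize(im[80:330,130:430],(400,333)),cv2.resize(w[80:330,130:430],(400,333))]))
E
```

```text
punch [ 0.42755026 -0.19683322] [[ 0.43259065 -0.19417289]]
grip 0.461 after lift 0.457 fz -2.7513274992931236 t 22.5
placed fz -2.8607578464084664 t 26.7
```

View pics/v5.png

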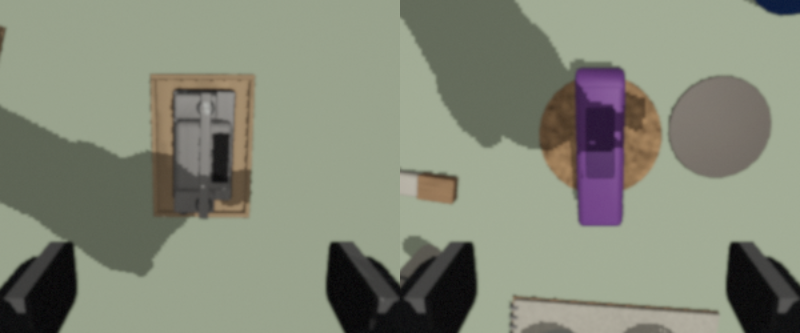

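The punch lies square in the short tray. The stapler is clear of its neighbours, with the mat empty beside it. Next I move the stapler to the long tray.

```bash
python3 - <<'E'
from h import *
ct=camera_info("top"); t5=cv2.imread("pics/t5.png")
print("short/punch",*rect(ct,pts(mask(t5,(0,0,0),(179,70,130),(378,116,420,156)),0),.03))
pick((.420,.130),1.53,.005,.036,50)
t=snapshot("top");cv2.imwrite("pics/t5b.png",t)
print("long",*rect(ct,pts(mask(t,(10,90,70),(22,200,200),(355,200,450,265)),0),.012))
place((.428,-.2045),1.413+np.pi/2,.004,.036)
im,ci=wcam()
hover((.6217,.0825),0); w,cw=wcam(); t=snapshot("top"); cv2.imwrite("pics/t6.png",t)
print("coaster",*circ(ct,pts(mask(t,(5,110,50),(20,255,200),(220,210,280,270))),.005))
print("long",*rect(ct,pts(mask(t,(10,90,70),(22,200,200),(355,200,450,265)),0),.012))
print("stapler",*rect(ct,pts(mask(t,(125,60,20),(160,255,255),(350,190,460,270))),.05))
cv2.imwrite("pics/v6.png",np.hstack([cv2.resize(im[80:330,130:430],(400,333)),cv2.resize(t[95:270,345:460],(219,333)), cv2.resize(w[120:300,200:360],(180,333))]))
import pickle; pickle.dump(cw,open("w6.pkl","wb"))
E
```

```text
short/punch [ 0.63619647 -0.19977969] 96.68016052246094 48.720523834228516 -1.4148708914870904
grip 0.39 after lift 0.389 fz -2.1229873981434455 t 31.725
long [ 0.42731848 -0.20694215] 154.2609405517578 69.37806701660156 1.4135098996567623
placed fz -1.5533846781344285 t 36.425
coaster [0.42980536 0.15607672] 9.73512077331543
long [ 0.4272012  -0.20691919] 154.27020263671875 69.08149719238281 1.4129559621500256
stapler [ 0.42925064 -0.19808096] 119.80940246582031 34.85295867919922 1.4089925126577154
```

View pics/v6.png

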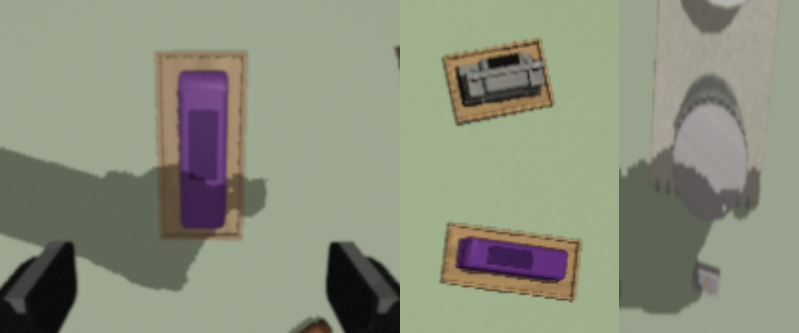

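Stapler and punch both lie in their trays. I now move the jar to the coaster, checking the coaster with the wrist camera.

```bash
python3 - <<'E'
from h import *
import pickle
print("jar",cast(pickle.load(open("w6.pkl","rb")),[(280.9,207)],.098))
pick((.6217,.0825),0,.006,.052)
place((.4175,.1287),0,.005,.052)
im,ci=wcam()
hover((.634,.178),0)
t=snapshot("top"); w,cw=wcam();pickle.dump((ci,cw),open("w7.pkl","wb"));cv2.imwrite("pics/t7.png",t);cv2.imwrite("pics/w7.png",im)
cv2.imwrite("pics/v7.png",np.hstack([im[120:320,180:380].repeat(2,0).repeat(2,1),cv2.resize(w[120:320,180:380],(400,400))]))
E
```

```text
jar [[0.62202557 0.08214889]]
grip 0.658 after lift 0.661 fz -1.4929519912189617 t 40.9
placed fz -1.295023396007359 t 44.8083
```

View pics/v7.png

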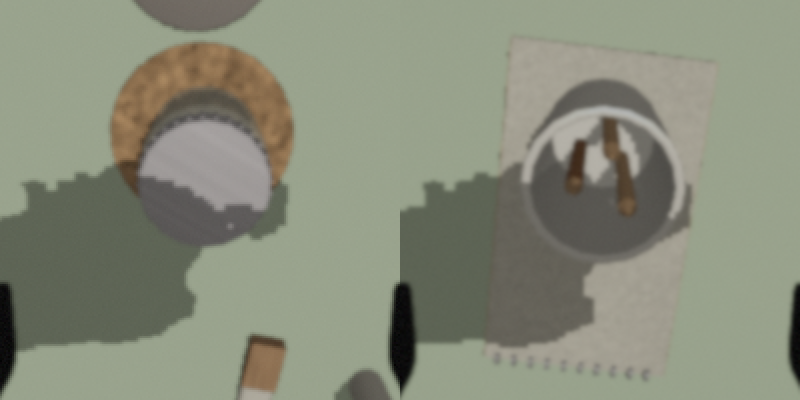

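The jar is upright on the coaster, and the cup's rim centre is at wrist pixel (282,212). Last, the cup goes back to the mat.

```bash
python3 - <<'E'
from h import *
import pickle
a,b=pickle.load(open("w7.pkl","rb"))
print("coaster",cast(a,[(281,185)],.005),"jar",cast(a,[(282.5,211)],.097),"cup",cast(b,[(282,212.5)],.106))
pick((.634,.178),0,.006,.072)
place((.4148,.2256),0,.004,.072)
im,ci=wcam(); s=arm.read_tool_pos(); hover((.55,-.35),0,.35)
t=snapshot("top");sc=snapshot("scene");cv2.imwrite("pics/t8.png",t);cv2.imwrite("pics/s8.png",sc);cv2.imwrite("pics/w8.png",im);pickle.dump(ci,open("w8.pkl","wb"))
cv2.imwrite("pics/v8.png",np.hstack([cv2.resize(t[90:290,120:440],(480,300)),cv2.resize(sc[130:330,160:440],(320,300))]))
cv2.imwrite("pics/v8b.png",np.hstack([im[120:320,180:380].repeat(2,0).repeat(2,1),cv2.resize(t[200:280,170:280],None,fx=3.6,fy=5)]) if 0 else im[100:320,180:380].repeat(2,0).repeat(2,1))
E
```

```text
coaster [[0.41727506 0.13109671]] jar [[0.41842142 0.12817631]] cup [[0.63391368 0.17858234]]
grip 0.721 after lift 0.722 fz -2.964261217200833 t 48.575
placed fz -0.6700244941949612 t 52.3
```

View pics/v8.png

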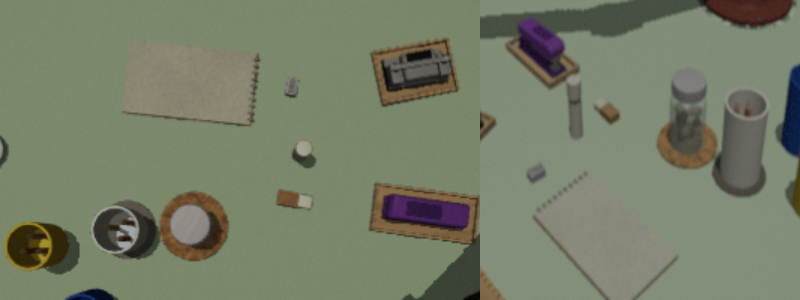

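View pics/v8b.png

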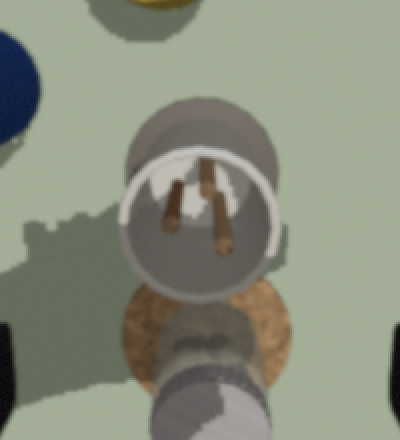

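The cup, jar, stapler and punch all stand or lie in their places, and the glue looks unmoved. One numeric check, then I hand in.

```bash
python3 - <<'E'
from h import *
import pickle
from station import ticket
ct=camera_info("top");t=cv2.imread("pics/t8.png");t0=cv2.imread("pics/top0.png")
print("cup",cast(pickle.load(open("w8.pkl","rb")),[(280,212)],.104))
print("coaster",*circ(ct,pts(mask(t,(5,110,50),(20,255,200),(220,210,280,270)),0),.005))
print("stapler",*rect(ct,pts(mask(t,(125,60,20),(160,255,255),(350,190,460,270))),.05))
g=lambda i:cv2.cvtColor(i,cv2.COLOR_BGR2GRAY)
r=cv2.matchTemplate(g(t)[175:210,305:340],g(t0)[182:200,314:332],cv2.TM_CCOEFF_NORMED)
print("glue shift px",np.array(cv2.minMaxLoc(r)[3])-[9,7],cv2.minMaxLoc(r)[1])
print(arm.read_time(),arm.read_opening()); ticket.finish_job()
E
```

```text
cup [[0.41380997 0.22617352]]
coaster [0.41735172 0.12855814] 49.237545013427734
stapler [ 0.42925064 -0.19808096] 119.80940246582031 34.85295867919922 1.4089925126577154
glue shift px [0 0] 0.9986846446990967
54.5917 0.9991275092546335
the job is handed in; nothing more can be done
```

I put the stapler, punch, jar and cup back in their own places and handed the job in at about 55 s of the 136 s allowed. The handover gives no verdict, so what follows is my own last checks from the camera images.

I parked the cup and then the jar on the pad. After that the punch went to the short tray, the stapler to the long tray, the jar to the coaster, and the cup back to its mat.

| Object | Measured offset from its place | Allowed | Angle to tray |
|---|---|---|---|
| Cup | about 1 mm | 12 mm | – |
| Jar | about 1 mm (up to 3 mm using the wrist view of the coaster) | 15 mm | – |
| Punch | about 1–2 mm | 18 mm | about 0.02 rad |
| Stapler | about 9 mm | 21 mm | under 0.01 rad |

- **Stapler:** some of the 9 mm may be measuring bias from its sloping shape. I left it because it is well inside the limit.
- **Glue stick:** it did not move between the first and last top pictures (0 px shift).
- **Upright and flat:** the final pictures show the jar and cup upright and the stapler and punch lying in their trays. I judged this by eye and did not measure tilt.
- **Failed check:** one coaster reading gave a radius of 10 mm, probably because the arm was in the way. I discarded it; the readings before and after agreed with each other to well under 1 mm.

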